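# Re-set the plate carrier and clip in the longer blank

### The job

The blank plate lying on the feed end of the marking carrier is one size longer than the last batch. Lift the cross stop out of its notches, shift it to the next pair, one step farther from the spring clips, and set it fully down; then push the blank along the bed so that its front edge goes in under both spring clips and comes up square against the stop. Leave the stop seated in those notches, the blank lying flat under both clips, and everything else on the bench where it is.

Things in the scene. Friction and masses are not known exactly. Their poses are not given: they have to be found in the camera images.
- carrier: Dark steel plate carrier screwed to the bench, 315 x 140 mm. x = feed direction (open feed end to notched end), y across, z up. Origin at bench height on the centre line; bed from x = -165 to +150 mm. Bed surface 20 mm above the bench, with a groove 40 mm wide and 6 mm deep along its whole centre line (y = -20 to 20), so a pusher can reach below the blank. Position and yaw vary.
- mouth (a point): On the centre line at bed height, carrier x = 10 mm (axes as carrier), where the straight channel begins: 73 mm wide between two grey rails, each 12 mm wide and 12.5 mm high, running to x = 136 mm. Before it the rails flare, at x = -30 mm to a 103 mm wide opening.
- next_notch (a point): On the centre line at bed height (axes as carrier), midway between the WANTED pair of notches, carrier x = 102 mm. The rails hold three such pairs, at x = 82 (where the stop starts), 102 and 122 mm, each 11 mm wide, cut down to the bed, with rounded tops.
- stop: Loose steel cross stop, 0.22 kg: block 14 mm along x, 69 mm along y, 12 mm high, with ears 8 mm thick out to y = +-52 mm that lie in a pair of notches on the bed; on top a grip fin 12 mm thick along x, 30 mm wide along y, from 12 to 48 mm above the underside. Origin: centre of the underside; axes as the carrier's. Lift it over 13 mm to clear the rails.
- stop_face (a point): Point on the stop's front face, which looks towards the feed end and the blank: 7 mm before the stop's origin, at its underside; axes as the stop's.
- blank: Loose aluminium plate with four dark rivet holes, 90 (x) x 70 (y) x 4 mm, about 70 g, flat on the bed at the feed end, bridging the groove, up to 7 mm off centre and 7 degrees askew, its centre at carrier x = -80 to -65 mm. Origin: centre of the underside. Home, its centre is 45 mm before the stop's face, its rear edge near carrier x = 5 mm.
- clip_a_foot (a point): Underside of the foot of the +y spring clip, carrier x = 44, y = 30 mm. The clip is a bent steel leaf hinged on a pin outside the rail, parallel to x. Its foot (12 mm long, y 25 to 34.5 mm) stands 2 mm over the bed; a lip slopes up at 30 degrees towards the feed end, from x = 38 to 23 mm. Nothing of the clip is higher than 21 mm over the bed.
- clip_b_foot (a point): The same point on the mirror-image clip on the -y rail, carrier x = 44, y = -30 mm.
- clip_a (a joint): Opening angle of the +y clip, rad: 0 shut, about 0.08 with the 4 mm blank under it. A spring shuts it; the foot bears down with about 1.2 N. Pushing the blank in under both takes some 5 to 15 N, more if it is pushed askew.
- clip_b (a joint): The same for the -y clip.
- micrometer: Bystander: small outside micrometer lying on the bench, about 125 x 40 x 16 mm. Leave it alone.
- spares_tray: Bystander: grey open tray with spare blanks, 130 x 95 x 30 mm. Leave it alone.
- v_block: Bystander: dark steel V-block, 50 x 40 x 44 mm. Leave it alone.
There are look-alikes about, which are no part of the job. Leave any purple look-alike of the stop alone.

How it is judged (in metres and radians):
On the way, in this order (a step that is already met when the one before it is completed fails the run):
1. the stop has been lifted clear of the rails (z of stop in the frame of carrier above 0.032 m).
2. the stop is down in the next pair of notches and let go (x of stop in the frame of carrier between 0.099 and 0.105 m and z of stop in the frame of carrier below 0.0225 m and angle between the x axis of stop and the x axis of carrier, either way round below 0.09 rad and contact force between the fingers and stop below 0.1 N), for 0.2 s.
3. the blank is in under both clips and up against the stop (x of blank in the frame of stop_face above -0.048 m and z of blank in the frame of carrier below 0.023 m and x of blank in the frame of carrier between 0.045 and 0.056 m and value of joint each of clip_a, clip_b above 0.05 rad), for 0.1 s.
At the end, for the whole second after the job is handed in: Stop down in the notches at carrier x = 102 mm (within 3 mm, 2.5 mm in height, 5 degrees); blank flat on the bed (3 mm, 2 degrees), square (3.4 degrees) within 4 mm of the centre line, front edge within 3 mm of the stop's face, both clips open on top of it (over 0.05 rad); all at rest (all of step 3 and x of stop in the frame of carrier between 0.099 and 0.105 m and z of stop in the frame of carrier below 0.0225 m and angle between the x axis of stop and the x axis of carrier, either way round below 0.09 rad and angle between stop's own z axis and vertical below 0.08 rad and angle between blank's own z axis and vertical below 0.04 rad and angle between the x axis of blank and the x axis of carrier, either way round below 0.06 rad and y of blank in the frame of carrier between -0.004 and 0.004 m and linear speed of each of blank, stop below 0.01 m/s); the robot touches nothing.
It fails at once if a bystander (micrometer, tray or V-block) is moved more than 15 mm (distance of any of micrometer, spares_tray, v_block from where it was at the start of the episode above 0.015 m).
It also fails if it takes over 51 s, if anything falls off the work surface, if the arm or the gripper's body presses on something with over 40 N, if the wrist force passes 120 N, or if a joint passes its speed limit or range.

### The arm

A 6-joint arm with a two-finger parallel gripper is mounted at the origin on the work surface. World frame = base frame: x ahead of the robot, y to its left, z up, the work surface at z = 0. Lengths are in mm, angles in rad, forces in N, time in s.
With the tool pointing down it reaches from about 350 to 975 mm from the base axis. Payload 4.9 kg.
Tool frame: the origin (TCP) lies on the centre line of the jaws, within the pads' length; the fingertips stand 25 mm ahead of it and the grasp point (between the pads) lies 6 mm ahead of it (ctrl.tips_ahead is the distance from the TCP to the fingertips, in mm); z points along the fingers, y is the direction in which the jaws open and shut (so a half turn about z gives the same grasp; the last joint's range is limited). The gripper opens to 85 mm and grips with 20 to 120 N. Pads are 22 mm wide; open, the fingers measure 114 mm over their backs; the gripper's body (76 mm by 85 mm) begins 54 mm behind the grasp point. The pads swing forward as they close: fully open they stand 13 mm farther back than shut.
Start: joints at [1.094, 0.053, 1.613, -0, 1.476, -0.119], TCP at [218.873, 585.403, 256.304] pointing down, gripper open.
Joint ranges: [-3.01, 3.01], [-1.01, 2.22], [0.06, 2.58], [-1.02, 4.17], [0.09, 2.62], [-3.14, 3.14]. Speed limits (rad/s): [2.57, 2.57, 3.14, 3.14, 3.14, 3.14].

### API

Orientations are given as a rotation vector (axis times angle).
In Python, from cell import ctrl, imaging gives the robot as it stands.
- The arm moves only by the tool servo_tool, never from a script. Its argument "rows" is a list of rows, each an object of numbers: "dx", "dy", "dz": the shift along the tool's x, y, z in m; "spin": the turn about the tool's z in degrees; "claw": the opening, from 0 (shut) to 1 (fully open). In form: [{"dx": .., "dy": .., "dz": .., "spin": .., "claw": ..}, ...]. A call has 1 to 20 rows; each row shifts and turns the commanded pose from where the row before left it, along the tool's axes as they then stand; what a row does not reach is not made up. A row lasts 1/8 s, in which the tool goes at most 62.5 mm and 10.7 degrees, less where a joint would pass 70% of its speed; a pose out of reach is approached as far as the arm can. A call is refused whole if a number of a shift passes 0.0625 or a number of a turn 10.7, either way. A call with a gripper value outside its range is refused whole. The fingers move at their own pace and stop on an object; "grip_force" is the grip in N (left out, the last holds). Time passes only in rows, so rows that do not move let the fingers close. It gives the time, the measured TCP pose, the force and the opening at its end, in the units of the state.
- ctrl.observe(): the state, without advancing time (a new reading comes with each control period).
- imaging.get_image(name): name is "side" or "top" or "wrist"; returns (picture, depth): 384x512x3 uint8, blue, green, red; 384x512 float32, mm along the optical axis (not along the pixel's ray), 0 where there is no reading.
- imaging.calibration(name): a dict with "fx", "fy", "cx", "cy" (pixels), "k1" (the pictures are not rectified: a ray, as slopes to the right and down, at radius r is drawn at 1 + k1 r^2 times it, then the intrinsics apply), "position" and "attitude" of the camera in the world. Camera axes: x right, y down, z forward; pixel columns grow to the right and rows downward; lengths in mm; the calibration is good to about 2 mm. A picture is of the moment at which its call begins: read the wrist's pose just before it. calibration takes no time and is no camera call; for the wrist camera it gives the pose at the moment of the call.
- ctrl.finish_job(): hands the job in, once; it reports no verdict.
The state is a dict: "clock": time; "joints": joint angles; "joint_vel": joint speeds; "joint_efforts": joint torques, N m; "tool_pos": TCP position; "orientation": TCP orientation; "force": force on the tool from outside, world axes, zero at the start; "moment": the same for the moment, N m; "width": opening from 0.0 (shut) to 1.0 (fully open).
Only numpy, scipy, OpenCV 4.12 (cv2) and the standard library are available. Lean on these libraries where they do the work, as an engineer would, in place of code of your own. Each camera call takes 0.05 s, during which the arm holds its last target.

## Working session

There is one attempt and no reset: what is moved stays moved. The work goes in short steps, Python scripts to look and compute and a tool call to move; the robot and the scene stay as the last step left them, time stands still between calls to the robot, and variables do not carry over. Pictures are saved under pics/ and viewed, and the job is handed in when it is done.

Besides the shell and the picture viewer there is one more tool, called after ">>>" as name(argument=value, ...), one argument or row to a line, values as JSON. servo_tool: Moves the arm, as the interface text tells. Its arguments: {"type":"object","properties":{"rows":{"type":"array","items":{"type":"object","properties":{"dx":{"type":"number"},"dy":{"type":"number"},"dz":{"type":"number"},"spin":{"type":"number"},"claw":{"type":"number"}}}},"grip_force":{"type":"number"}},"required":["rows"]}

```bash
ls; mkdir -p pics; python3 - <<'E'
from cell import ctrl, imaging
import cv2
for n in ("top","side","wrist"):
    c=imaging.calibration(n); print(n,c)
    p,d=imaging.get_image(n); cv2.imwrite(f"pics/{n}0.png",p)
    import numpy as np; np.save(f"pics/{n}0d.npy",d)
print(ctrl.observe(), ctrl.tips_ahead)
E
```

```text
pics
top {'fx': 409.6868858715989, 'fy': 409.6868858715989, 'cx': 250.45598905381087, 'cy': 191.66636400463358, 'k1': -0.08958575913868953, 'position': array([383.51906099,  47.80111589, 892.76561546]), 'attitude': array([-2.0917206 ,  2.14452982, -0.22252197])}
side {'fx': 378.6702607533281, 'fy': 378.6702607533281, 'cx': 254.97329384432464, 'cy': 195.6481095692151, 'k1': -0.11500074708177757, 'position': array([ 484.88352007, -556.84379372,  406.18488538]), 'attitude': array([-2.11256986,  0.14376586, -0.05907043])}
wrist {'fx': 309.6530503927423, 'fy': 309.6530503927423, 'cx': 261.586882881273, 'cy': 195.01342562010862, 'k1': 0.01672682179623773, 'position': array([154.83822431, 608.77683278, 372.34122263]), 'attitude': array([2.39239628, 1.65915828, 0.2223372 ])}
{'clock': 0.15, 'joints': array([ 1.09399126e+00,  5.32242967e-02,  1.61398126e+00,  2.59701861e-05,
        1.47602056e+00, -1.19018883e-01]), 'joint_vel': array([ 0.00204877, -0.00271485, -0.00378949,  0.00039883,  0.00188692,
        0.00076239]), 'joint_efforts': array([ 9.93352442e-04, -3.94240379e+01, -3.70722699e+01,  8.48913515e-06,
        4.60834766e-03,  1.23417129e-05]), 'tool_pos': array([218.67156974, 585.01560401, 255.33198865]), 'orientation': array([-5.58930331e-01, -3.09095904e+00,  2.44050384e-03]), 'force': array([0.17253908, 0.88762844, 0.37726512]), 'moment': array([-0.00837049, -0.01940686, -0.0633589 ]), 'width': 0.9978949755780524} 25.0
```

View pics/top0.png

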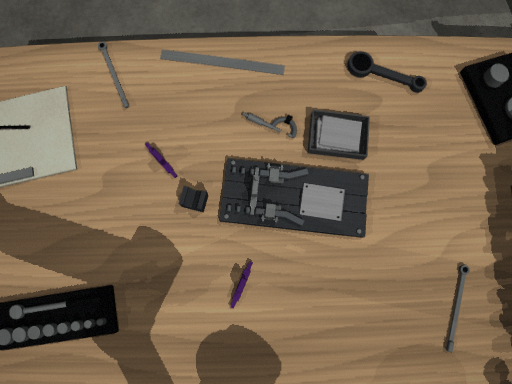

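View pics/side0.png

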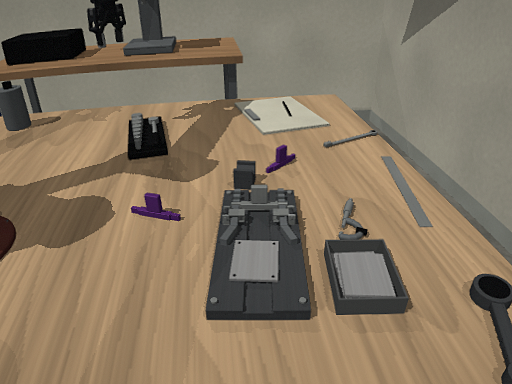

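View pics/wrist0.png

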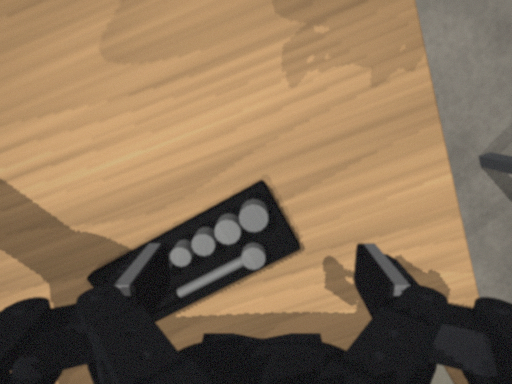

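The top view shows the carrier at about (220..368, 157..236), with the blank at (323,202), the stop at about (255,188), and the notched end to the left. The side view agrees. Next I'll zoom in and measure.

```bash
cat > h.py <<'E'
import numpy as np, cv2
from scipy.spatial.transform import Rotation as R
from cell import ctrl, imaging
def ray(c,uv):
    K=np.array([[c['fx'],0,c['cx']],[0,c['fy'],c['cy']],[0,0,1.]])
    uv=np.asarray(uv,float).reshape(-1,1,2)
    n=cv2.undistortPoints(uv,K,np.array([c['k1'],0,0,0,0.])).reshape(-1,2)
    d=np.c_[n,np.ones(len(n))]
    return d@R.from_rotvec(c['attitude']).as_matrix().T
def onplane(c,uv,z):
    d=ray(c,uv); s=(z-c['position'][2])/d[:,2]
    return c['position']+d*s[:,None]
def proj(c,P):
    Rm=R.from_rotvec(c['attitude']).as_matrix()
    q=(np.atleast_2d(P)-c['position'])@Rm
    x=q[:,:2]/q[:,2:]; r2=(x**2).sum(1,keepdims=True)
    x=x*(1+c['k1']*r2)
    return x*[c['fx'],c['fy']]+[c['cx'],c['cy']]
E
python3 - <<'E'
from h import *
p=cv2.imread('pics/top0.png')
cv2.imwrite('pics/topz.png',cv2.resize(p[145:245,205:385],None,fx=4.4,fy=4.4,interpolation=cv2.INTER_CUBIC))
c=imaging.calibration('top')
print(onplane(c,[[220,157],[368,236],[255,188],[323,202]],20).round(1))
E
```

```text
[[ 642.2  104.6   20. ]
 [ 458.9 -210.9   20. ]
 [ 570.2   29.    20. ]
 [ 535.5 -117.8   20. ]]
```

View pics/topz.png

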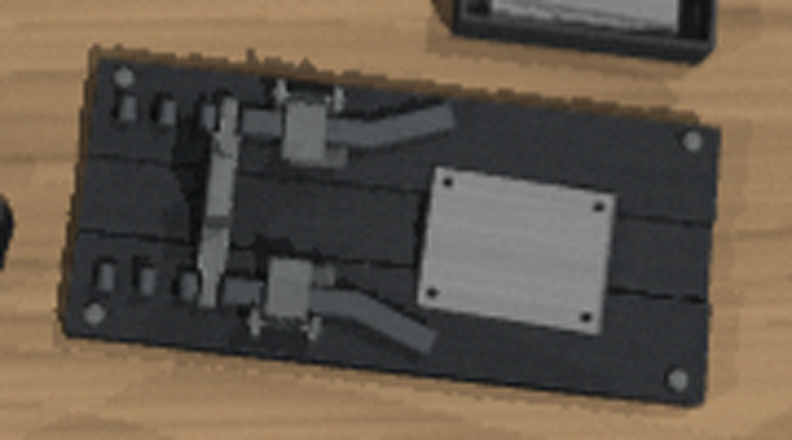

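```bash
python3 - <<'E'
from h import *
c=imaging.calibration('top')
f=lambda a:np.array(a)/4.4+[205-.5+.5/4.4,145-.5+.5/4.4]
co=onplane(c,f([(98,58),(720,127),(703,405),(65,335)]),20)[:,:2]
print(co.round(1))
L=lambda a,b:np.linalg.norm(a-b)
print([round(L(co[i],co[(i+1)%4]),1) for i in range(4)])
# model corners: carrier coords
M=np.array([(150,-70),(-165,-70),(-165,70),(150,70)],float)
def fit(M,W):
    m=M.mean(0);w=W.mean(0);H=(M-m).T@(W-w);a=np.arctan2(H[0,1]-H[1,0],H[0,0]+H[1,1])
    Rm=np.array([[np.cos(a),-np.sin(a)],[np.sin(a),np.cos(a)]]);return a,w-Rm@m,Rm
a,t,Rm=fit(M,co);print(a,np.degrees(a),t,(co-(M@Rm.T+t)).round(1))
sc=onplane(c,f([(123,77),(692,140),(678,379),(94,314)]),21)[:,:2]
print('screws',((sc-t)@Rm).round(1))
b=onplane(c,f([(433,167),(615,195),(600,333),(417,304)]),24)[:,:2]
print('blank',((b-t)@Rm).round(1),b.mean(0))
top=onplane(c,f([(228,97),(208,305)]),32)[:,:2]
print('stop ears',((top-t)@Rm).round(1))
print('stop origin, next, mouth',Rm@[82,0]+t,Rm@[102,0]+t,Rm@[10,0]+t)
o=ctrl.observe();print(o['tool_pos'],R.from_rotvec(o['orientation']).as_matrix().round(3))
E
```

```text
[[ 640.    89.3]
 [ 597.  -222.7]
 [ 457.7 -202.9]
 [ 500.2  107.4]]
[np.float64(315.0), np.float64(140.7), np.float64(313.1), np.float64(141.0)]
1.4344385614180346 82.1872755400707 [549.75938791 -49.79908436] [[ 0.5  0. ]
 [ 0.3  0. ]
 [-0.3  0.9]
 [-0.6 -1. ]]
screws [[ 136.4  -61.8]
 [-150.8  -61.7]
 [-150.8   59.1]
 [ 136.1   58.7]]
blank [[ -21.9  -32.4]
 [-113.1  -28.4]
 [-110.3   41.2]
 [ -19.9   36.8]] [ 536.48944324 -114.91816021]
stop ears [[ 82.8 -54.4]
 [ 81.2  49.8]]
stop origin, next, mouth [560.90610695  31.43976505] [563.62481891  51.25411857] [551.11874389 -39.89190761]
[218.67156974 585.01560401 255.33198865] [[-0.937  0.35  -0.001]
 [ 0.35   0.937 -0.001]
 [ 0.    -0.002 -1.   ]]
```

>>> servo_tool(
  rows=[
    {"dx": -0.032,"dy": -0.025,"spin": -0.8,"claw": 0.6},
    {"dx": -0.032,"dy": -0.025,"spin": -0.8},
    {"dx": -0.032,"dy": -0.025,"spin": -0.8},
    {"dx": -0.032,"dy": -0.025,"spin": -0.8},
    {"dx": -0.032,"dy": -0.025,"spin": -0.8},
    {"dx": -0.032,"dy": -0.025,"spin": -0.8},
    {"dx": -0.032,"dy": -0.025,"spin": -0.8},
    {"dx": -0.032,"dy": -0.025,"spin": -0.8},
    {"dx": -0.032,"dy": -0.025,"spin": -0.8},
    {"dx": -0.032,"dy": -0.025,"spin": -0.8},
    {"dx": -0.032,"dy": -0.025,"spin": -0.8},
    {"dx": -0.032,"dy": -0.025,"spin": -0.8},
    {"dx": -0.032,"dy": -0.025,"spin": -0.8},
    {"dx": -0.032,"dy": -0.025,"spin": -0.8},
    {"dx": -0.032,"dy": -0.025,"spin": -0.8},
    {"spin": -0.8},
  ],
)

```text
invalid input at $.rows[0]: expected keys dx, dy, dz, spin, claw
```

>>> servo_tool(
  rows=[
    {"dx": -0.032,"dy": -0.025,"dz": 0,"spin": -0.8,"claw": 0.6},
    {"dx": -0.032,"dy": -0.025,"dz": 0,"spin": -0.8,"claw": 0.6},
    {"dx": -0.032,"dy": -0.025,"dz": 0,"spin": -0.8,"claw": 0.6},
    {"dx": -0.032,"dy": -0.025,"dz": 0,"spin": -0.8,"claw": 0.6},
    {"dx": -0.032,"dy": -0.025,"dz": 0,"spin": -0.8,"claw": 0.6},
    {"dx": -0.032,"dy": -0.025,"dz": 0,"spin": -0.8,"claw": 0.6},
    {"dx": -0.032,"dy": -0.025,"dz": 0,"spin": -0.8,"claw": 0.6},
    {"dx": -0.032,"dy": -0.025,"dz": 0,"spin": -0.8,"claw": 0.6},
    {"dx": -0.032,"dy": -0.025,"dz": 0,"spin": -0.8,"claw": 0.6},
    {"dx": -0.032,"dy": -0.025,"dz": 0,"spin": -0.8,"claw": 0.6},
    {"dx": -0.032,"dy": -0.025,"dz": 0,"spin": -0.8,"claw": 0.6},
    {"dx": -0.032,"dy": -0.025,"dz": 0,"spin": -0.8,"claw": 0.6},
    {"dx": -0.032,"dy": -0.025,"dz": 0,"spin": -0.8,"claw": 0.6},
    {"dx": -0.032,"dy": -0.025,"dz": 0,"spin": -0.8,"claw": 0.6},
    {"dx": -0.032,"dy": -0.025,"dz": 0,"spin": -0.8,"claw": 0.6},
    {"dx": 0,"dy": 0,"dz": 0,"spin": -0.8,"claw": 0.6},
  ],
)

```text
clock: 2.15
tool_pos: [586.6, 98.6, 255.6]
orientation: [-0.215, -3.133, 0.001]
force: [-0.2, 0.1, -0.5]
width: 0.597
```

```bash
python3 - <<'E'
from h import *
o=ctrl.observe();print(o['clock'],o['tool_pos'],R.from_rotvec(o['orientation']).as_matrix().round(3),o['width'],o['force'])
c=imaging.calibration('wrist');np.save('pics/w1c.npy',c,allow_pickle=True)
p,d=imaging.get_image('wrist');cv2.imwrite('pics/w1.png',p);np.save('pics/w1d.npy',d)
cv2.imwrite('pics/w1z.png',cv2.resize(p,None,fx=1.5,fy=1.5,interpolation=cv2.INTER_CUBIC))
E
```

```text
2.15 [586.58274262  98.56697244 255.62745745] [[-0.991  0.137 -0.001]
 [ 0.137  0.991 -0.   ]
 [ 0.001 -0.    -1.   ]] 0.5969925506389753 [-0.15542805  0.07335277 -0.53965374]
```

View pics/w1z.png

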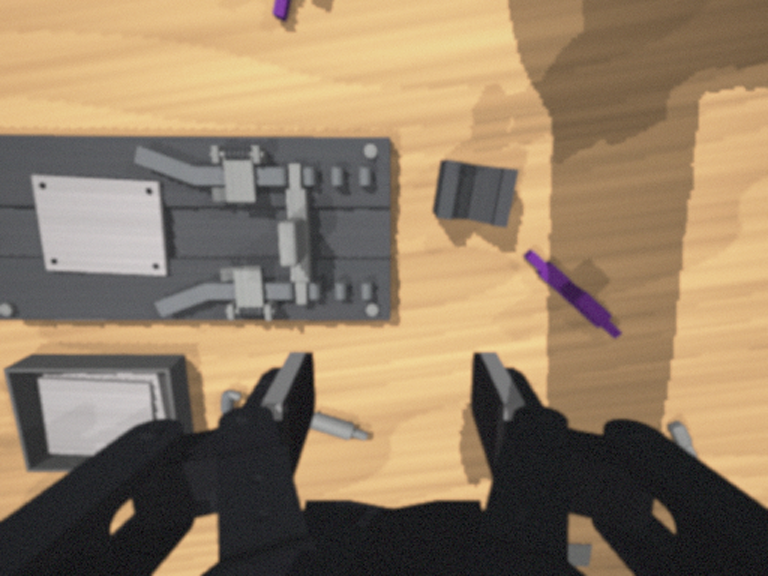

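The wrist view shows the carrier's right end at x≈390 (1.5× picture), its screws at (371,151) and (372,310), the stop at about (298,235) with the fin at (288,243), and the blank at (100,225). I'll zoom in to measure.

```bash
python3 - <<'E'
from h import *
p=cv2.imread('pics/w1.png')
cv2.imwrite('pics/w1a.png',cv2.resize(p[85:220,130:270],None,fx=4.4,fy=4.4,interpolation=cv2.INTER_CUBIC))
cv2.imwrite('pics/w1b.png',cv2.resize(p[85:220,0:140],None,fx=4.4,fy=4.4,interpolation=cv2.INTER_CUBIC))
E
```

```text
(no output)
```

View pics/w1a.png

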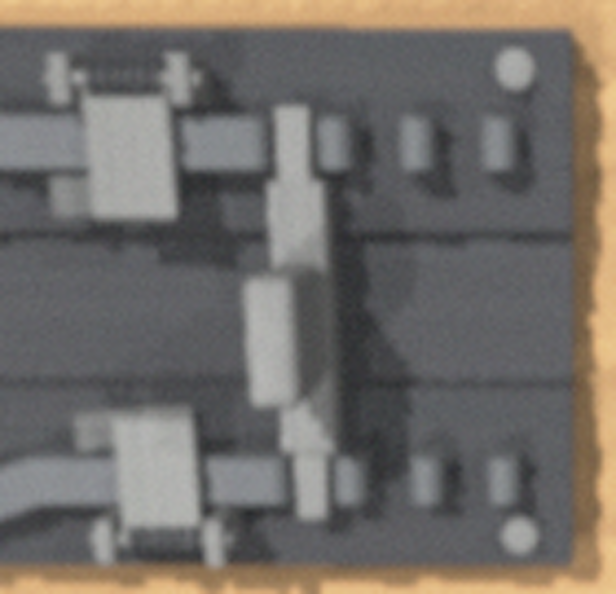

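View pics/w1b.png

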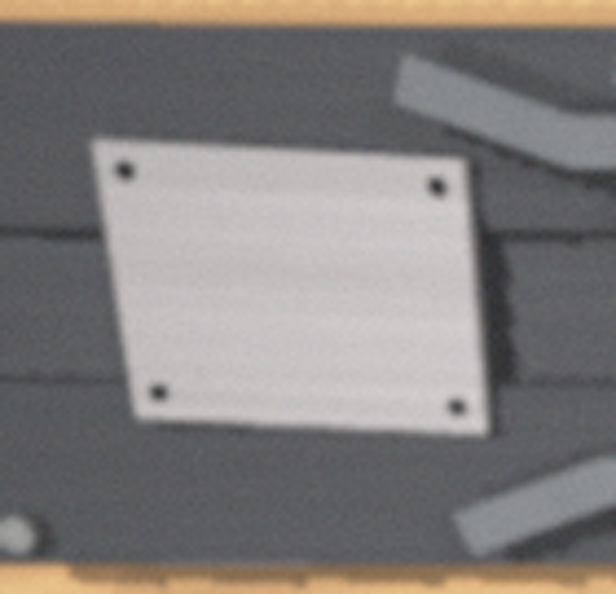

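```bash
python3 - <<'E'
from h import *
c=np.load('pics/w1c.npy',allow_pickle=True).item()
fa=lambda a:np.array(a,float)/4.4+[130-.4,85-.4]
fb=lambda a:np.array(a,float)/4.4+[0-.4,85-.4]
P=lambda uv,z:onplane(c,uv,z)[:,:2]
co=P(fa([(572,30),(572,565)]),20); print('end corners',co.round(1),np.linalg.norm(co[0]-co[1]))
gT=P(np.r_[fa([(570,238)]),fb([(10,234)])],20)
gB=P(np.r_[fa([(570,381)]),fb([(10,379)])],20)
for n,g in(('gT',gT),('gB',gB)): v=g[0]-g[1];print(n,g.round(1),np.degrees(np.arctan2(v[1],v[0])))
eT=P(np.r_[fa([(540,30)]),fb([(20,24)])],20)
eB=P(np.r_[fa([(540,565)]),fb([(20,565)])],20)
for n,g in(('eT',eT),('eB',eB)): v=g[0]-g[1];print(n,g.round(1),np.degrees(np.arctan2(v[1],v[0])))
a=np.radians(82.19);Rm=np.array([[np.cos(a),-np.sin(a)],[np.sin(a),np.cos(a)]])
t=np.array([549.76,-49.8])
C=lambda uv,z:((P(uv,z)-t)@Rm).round(1)
print('gro',C(np.r_[fa([(570,238),(570,381)]),fb([(10,234),(10,379)])],20))
print('screws',C(fa([(515,68),(519,536)]),21))
print('end',C(fa([(572,30),(572,565)]),20))
print('post tops top row l/r',C(fa([(320,145),(348,145),(401,145),(432,145),(484,145),(515,145)]),32.5))
print('post tops bot row',C(fa([(340,482),(365,482),(414,482),(441,482),(491,482),(517,482)]),32.5))
print('ear top',C(fa([(293,107),(313,520),(275,150),(309,150),(296,490),(328,490)]),32))
print('block corners L',C(fa([(268,182),(282,450)]),32))
print('fin',C(fa([(244,280),(290,276),(298,404),(254,407)]),68))
print('blank',C(fb([(92,138),(467,158),(490,436),(134,418)]),24))
d=np.load('pics/w1d.npy')
for n,uv in (('ear',fa([(293,130)])),('fin',fa([(270,340)])),('bed',fa([(450,310)])),('ledge',fa([(450,200)])),('post',fa([(333,145)]))):
    u,v=uv[0].round().astype(int); dd=d[v,u]; 
    Rm3=R.from_rotvec(c['attitude']).as_matrix(); r=ray(c,uv)[0]
    print(n,(c['position']+r*dd)[2].round(1))
E
```

```text
end corners [[499.9 108.3]
 [637.1  89. ]] 138.48609241060723
gT [[ 549.8  100.8]
 [ 510.2 -182.6]] 82.05873824815063
gB [[ 586.5   95.6]
 [ 545.9 -195.9]] 82.07673871094148
eT [[ 498.9  100.5]
 [ 462.3 -162. ]] 82.07098285260082
eB [[ 635.9   80.4]
 [ 595.2 -211.4]] 82.06979100274539
gro [[ 149.2   20.5]
 [ 149.   -16.6]
 [-136.9   21.1]
 [-145.3  -16.1]]
screws [[135.7  61.9]
 [135.1 -59. ]]
end [[149.8  70.8]
 [149.4 -67.7]]
post tops top row l/r [[ 88.8  43.8]
 [ 95.6  43.8]
 [108.4  43.8]
 [115.9  43.8]
 [128.5  43.8]
 [136.   43.8]]
post tops bot row [[ 89.5 -40.7]
 [ 96.  -40.7]
 [108.7 -40.7]
 [115.7 -40.7]
 [128.6 -40.8]
 [135.3 -40.8]]
ear top [[ 82.7  52.7]
 [ 81.9 -51.1]
 [ 77.8  42.6]
 [ 86.   42.6]
 [ 77.9 -43. ]
 [ 86.2 -43. ]]
block corners L [[ 75.6  35.1]
 [ 74.9 -32.3]]
fin [[ 77.   15.5]
 [ 87.3  16.4]
 [ 87.4 -12.6]
 [ 77.3 -13.3]]
blank [[-108.6   44.8]
 [ -18.1   40.3]
 [ -21.7  -30.4]
 [-112.7  -25.6]]
ear 30.6
fin 68.5
bed 13.0
ledge 19.9
post 32.4
```

>>> servo_tool(
  rows=[
    {"dx": 0.0055,"dy": -0.0234,"dz": 0.02,"spin": 0,"claw": 0.6},
    {"dx": 0.0054,"dy": -0.0234,"dz": 0.03,"spin": 0,"claw": 0.6},
    {"dx": 0.0054,"dy": -0.0233,"dz": 0.03,"spin": 0,"claw": 0.6},
    {"dx": 0,"dy": 0,"dz": 0.04,"spin": 0,"claw": 0.5},
    {"dx": 0,"dy": 0,"dz": 0.035,"spin": 0,"claw": 0.5},
    {"dx": 0,"dy": 0,"dz": 0,"spin": 0,"claw": 0.5},
    {"dx": 0,"dy": 0,"dz": 0,"spin": 0,"claw": 0.5},
  ],
  grip_force=40,
)

```text
clock: 3.08
tool_pos: [560.7, 33.8, 102.8]
orientation: [0.209, 3.133, 0.0]
force: [-0.5, 0.2, -0.1]
width: 0.5
```

```bash
python3 - <<'E'
from h import *
o=ctrl.observe();print(o['clock'],o['tool_pos'],o['width'],o['force'])
c=imaging.calibration('wrist');np.save('pics/w2c.npy',c,allow_pickle=True)
p,d=imaging.get_image('wrist');cv2.imwrite('pics/w2.png',p);np.save('pics/w2d.npy',d)
p,d=imaging.get_image('side');cv2.imwrite('pics/s2.png',cv2.resize(p[150:330,180:340],None,fx=3.3,fy=3.3,interpolation=cv2.INTER_CUBIC))
E
```

```text
3.075 [560.70134586  33.80371751 102.831974  ] 0.4999505910185572 [-0.469454    0.19701281 -0.10066616]
```

View pics/w2.png

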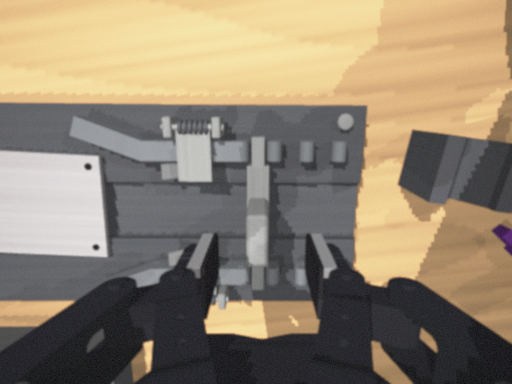

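View pics/s2.png

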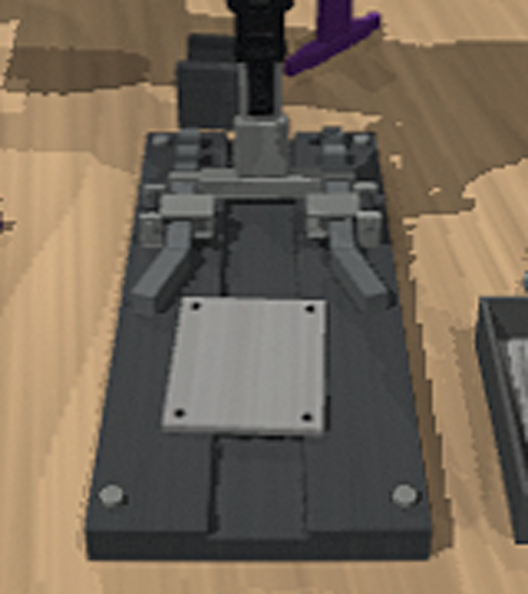

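Wrist view: the jaw centre is at about px 261 and the fin at 257.5, so a 2 mm shift is needed, which matches the commanded residual. The side view shows the fingers centred across the fin.

>>> servo_tool(
  rows=[
    {"dx": 0,"dy": -0.0023,"dz": 0.013,"spin": 0,"claw": 0.5},
    {"dx": 0,"dy": 0,"dz": 0.015,"spin": 0,"claw": 0.5},
    {"dx": 0,"dy": 0,"dz": 0.01,"spin": 0,"claw": 0.5},
    {"dx": 0,"dy": 0,"dz": 0,"spin": 0,"claw": 0.35},
    {"dx": 0,"dy": 0,"dz": 0,"spin": 0,"claw": 0.25},
    {"dx": 0,"dy": 0,"dz": 0,"spin": 0,"claw": 0.0},
    {"dx": 0,"dy": 0,"dz": 0,"spin": 0,"claw": 0.0},
    {"dx": 0,"dy": 0,"dz": 0,"spin": 0,"claw": 0.0},
    {"dx": 0,"dy": 0,"dz": 0,"spin": 0,"claw": 0.0},
  ],
  grip_force=40,
)

```text
clock: 4.3
tool_pos: [560.2, 30.9, 63.9]
orientation: [0.211, 3.133, 0.0]
force: [0.5, -0.3, 2.7]
width: 0.135
```

>>> servo_tool(
  rows=[
    {"dx": 0,"dy": 0,"dz": -0.006,"spin": 0,"claw": 0.0},
    {"dx": 0,"dy": 0,"dz": -0.009,"spin": 0,"claw": 0.0},
    {"dx": 0,"dy": 0,"dz": -0.009,"spin": 0,"claw": 0.0},
    {"dx": 0,"dy": 0,"dz": 0,"spin": 0,"claw": 0.0},
    {"dx": 0,"dy": 0.01,"dz": 0,"spin": 0,"claw": 0.0},
    {"dx": 0,"dy": 0.01,"dz": 0,"spin": 0,"claw": 0.0},
    {"dx": 0,"dy": 0,"dz": 0,"spin": 0,"claw": 0.0},
    {"dx": 0,"dy": 0,"dz": 0,"spin": 0,"claw": 0.0},
  ],
)

```text
clock: 5.3
tool_pos: [562.3, 50.9, 87.1]
orientation: [-0.21, -3.134, 0.0]
force: [-0.5, 0.4, -2.8]
width: 0.135
```

```bash
python3 - <<'E'
from h import *
o=ctrl.observe();print(o['clock'],o['tool_pos'],o['width'],o['force'],R.from_rotvec(o['orientation']).as_matrix().round(4)[:,1])
c=imaging.calibration('wrist');np.save('pics/w3c.npy',c,allow_pickle=True)
p,d=imaging.get_image('wrist');cv2.imwrite('pics/w3.png',p);np.save('pics/w3d.npy',d)
cv2.imwrite('pics/w3z.png',cv2.resize(p[80:310,130:380],None,fx=2.6,fy=2.6,interpolation=cv2.INTER_CUBIC))
p,d=imaging.get_image('side');cv2.imwrite('pics/s3.png',cv2.resize(p[150:250,200:320],None,fx=4.5,fy=4.5,interpolation=cv2.INTER_CUBIC))
E
```

```text
5.3 [562.34790848  50.9275855   87.07912482] 0.1350613510556498 [-0.47735446  0.4130518  -2.8303031 ] [ 1.334e-01  9.911e-01 -2.000e-04]
```

View pics/w3z.png

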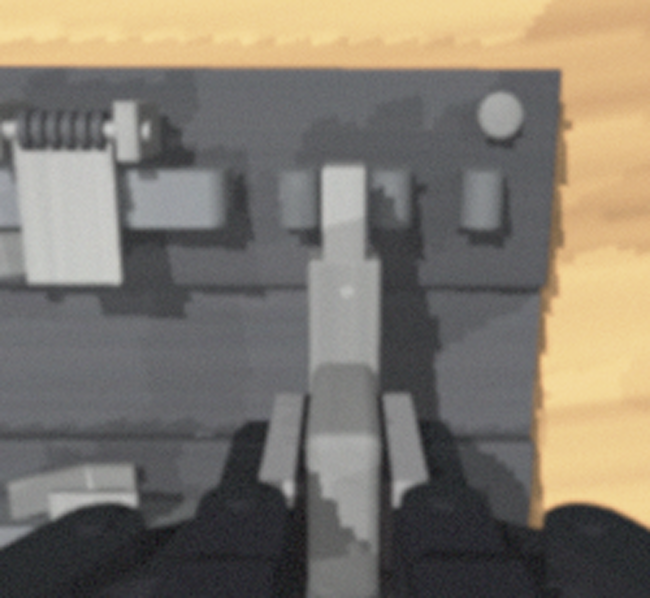

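View pics/s3.png

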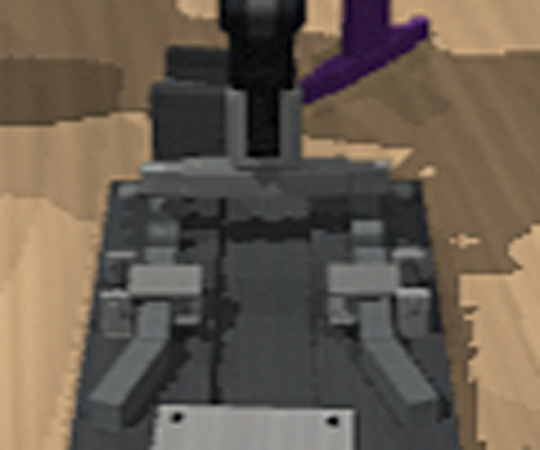

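The stop is lifted square. Its ear is at px 344, midway between the posts (about 318 and 372), so I'll lower it.

>>> servo_tool(
  rows=[
    {"dx": 0,"dy": 0,"dz": 0.006,"spin": 0,"claw": 0.0},
    {"dx": 0,"dy": 0,"dz": 0.005,"spin": 0,"claw": 0.0},
    {"dx": 0,"dy": 0,"dz": 0.005,"spin": 0,"claw": 0.0},
    {"dx": 0,"dy": 0,"dz": 0.004,"spin": 0,"claw": 0.0},
    {"dx": 0,"dy": 0,"dz": 0.003,"spin": 0,"claw": 0.0},
    {"dx": 0,"dy": 0,"dz": 0.001,"spin": 0,"claw": 0.0},
    {"dx": 0,"dy": 0,"dz": 0,"spin": 0,"claw": 0.0},
    {"dx": 0,"dy": 0,"dz": 0,"spin": 0,"claw": 0.0},
  ],
)

```text
clock: 6.4
tool_pos: [562.7, 50.7, 63.8]
orientation: [0.211, 3.134, -0.0]
force: [-3.3, 0.6, 3.5]
width: 0.133
```

>>> servo_tool(
  rows=[
    {"dx": 0,"dy": 0,"dz": 0,"spin": 0,"claw": 0.2},
    {"dx": 0,"dy": 0,"dz": 0,"spin": 0,"claw": 0.4},
    {"dx": 0,"dy": 0,"dz": 0,"spin": 0,"claw": 0.45},
    {"dx": 0,"dy": 0,"dz": 0,"spin": 0,"claw": 0.45},
    {"dx": 0,"dy": 0,"dz": -0.02,"spin": 0,"claw": 0.45},
    {"dx": 0,"dy": 0,"dz": -0.03,"spin": 0,"claw": 0.45},
    {"dx": 0,"dy": 0,"dz": -0.04,"spin": 0,"claw": 0.45},
    {"dx": 0,"dy": -0.05,"dz": -0.03,"spin": 0,"claw": 0.2},
    {"dx": 0,"dy": -0.055,"dz": -0.02,"spin": 0,"claw": 0.0},
    {"dx": 0,"dy": -0.055,"dz": 0,"spin": 0,"claw": 0.0},
    {"dx": 0,"dy": 0,"dz": 0,"spin": 0,"claw": 0.0},
    {"dx": 0,"dy": 0,"dz": 0,"spin": 0,"claw": 0.0},
  ],
)

```text
clock: 7.9
tool_pos: [541.1, -107.6, 204.1]
orientation: [0.212, 3.134, 0.001]
force: [0.1, 0.5, -0.0]
width: 0.001
```

```bash
python3 - <<'E'
from h import *
o=ctrl.observe();print(o['clock'],o['tool_pos'],o['width'],o['force'])
c=imaging.calibration('wrist');np.save('pics/w4c.npy',c,allow_pickle=True)
p,d=imaging.get_image('wrist');cv2.imwrite('pics/w4.png',cv2.resize(p,None,fx=1.5,fy=1.5,interpolation=cv2.INTER_CUBIC));np.save('pics/w4d.npy',d)
cv2.imwrite('pics/w4raw.png',p)
p,d=imaging.get_image('side');cv2.imwrite('pics/s4.png',cv2.resize(p[150:330,180:340],None,fx=3.3,fy=3.3,interpolation=cv2.INTER_CUBIC))
E
```

```text
7.9 [ 541.13735627 -107.5811902   204.14185923] 0.0014170397298670335 [ 0.07267893  0.52217331 -0.02353276]
```

View pics/w4.png

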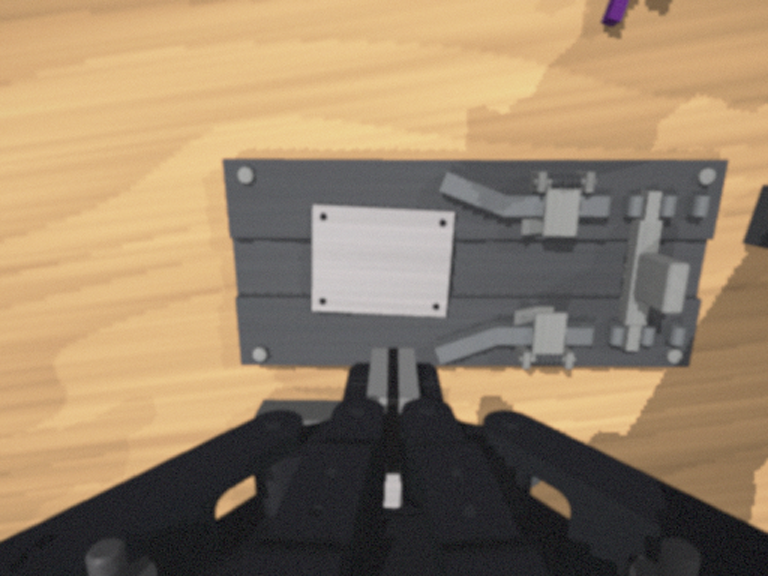

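View pics/s4.png

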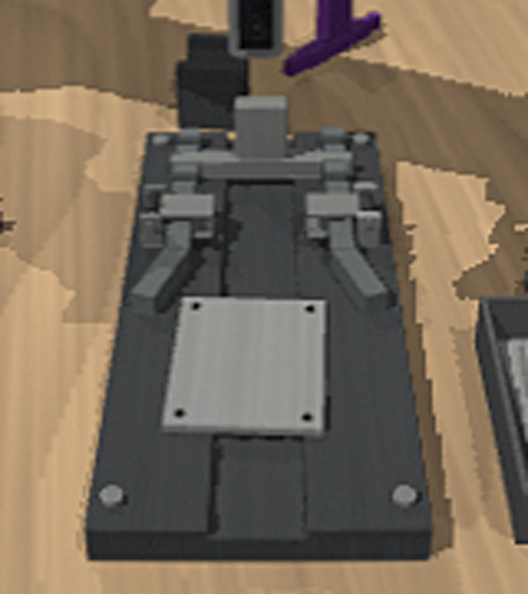

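The stop now sits in the middle notches: ears at (652,200) and (632,340), posts visible on both sides, level in the side view. Next I'll measure the carrier and blank from this full view.

```bash
python3 - <<'E'
from h import *
c=np.load('pics/w4c.npy',allow_pickle=True).item()
f=lambda a:(np.array(a,float)+.5)/1.5-.5
P=lambda uv,z:onplane(c,f(uv),z)[:,:2]
co=P([(727,159),(689,366),(242,364),(223,159)],20)
M=np.array([(150,70),(150,-70),(-165,-70),(-165,70)],float)
m=M.mean(0);w=co.mean(0);H=(M-m).T@(co-w);a=np.arctan2(H[0,1]-H[1,0],H[0,0]+H[1,1])
Rm=np.array([[np.cos(a),-np.sin(a)],[np.sin(a),np.cos(a)]]);t=w-Rm@m
print(np.degrees(a),t,(co-(M@Rm.T+t)).round(1))
C=lambda uv,z:((P(uv,z)-t)@Rm).round(1)
print('screw',C([(245,175),(260,354),(707,176),(675,356)],21))
print('groove',C([(714,240),(697,298),(233,238),(239,295)],20))
g=cv2.imread('pics/w4raw.png');hsv=cv2.cvtColor(g,cv2.COLOR_BGR2HSV)
m=((hsv[...,2]>140)&(hsv[...,1]<50)).astype(np.uint8);m[:,310:]=0;m[230:]=0
cs=max(cv2.findContours(m,0,1)[0],key=cv2.contourArea);r=cv2.minAreaRect(cs);
ap=cv2.approxPolyDP(cs,8,True)[:,0]
b=onplane(c,ap,24)[:,:2];bc=(b-t)@Rm;print('blank',len(ap),bc.round(1),bc.mean(0))
print('ears',C([(652,193),(632,350)],31))
T=(ctrl.observe()['tool_pos'][:2]-t)@Rm;print('tool in carrier',T,'world of (-140,5)',Rm@[-140,5]+t)
E
```

```text
82.11356414034083 [547.38277514 -49.66928439] [[ 0.4 -1.8]
 [-0.6 -0.9]
 [-0.9  1.5]
 [ 1.1  1.2]]
screw [[-150.6   59.6]
 [-150.2  -60.9]
 [ 137.3   59.2]
 [ 137.5  -61.6]]
groove [[ 149.9   19. ]
 [ 146.   -20.1]
 [-162.    19.9]
 [-161.5  -18.6]]
blank 4 [[-109.    41.1]
 [-111.   -28.4]
 [ -23.4  -31.4]
 [ -19.9   37.5]] [-65.81967599   4.70314393]
ears [[ 99.6  49.5]
 [101.9 -53.2]]
tool in carrier [-57.33235691  -1.64969076] world of (-140,5) [ 523.22065827 -187.65911049]
```

>>> servo_tool(
  rows=[
    {"dx": 0.0027,"dy": -0.039,"dz": 0,"spin": 0,"claw": 0},
    {"dx": 0.0028,"dy": -0.038,"dz": 0.01,"spin": 0,"claw": 0},
    {"dx": 0,"dy": 0,"dz": 0.044,"spin": 0,"claw": 0},
    {"dx": 0,"dy": 0,"dz": 0.045,"spin": 0,"claw": 0},
    {"dx": 0,"dy": 0,"dz": 0.045,"spin": 0,"claw": 0},
    {"dx": 0,"dy": 0,"dz": 0,"spin": 0,"claw": 0},
    {"dx": 0,"dy": 0,"dz": 0,"spin": 0,"claw": 0},
  ],
)

```text
clock: 8.88
tool_pos: [526.5, -183.1, 60.9]
orientation: [0.209, 3.133, -0.001]
force: [0.2, 0.4, -0.7]
width: -0.004
```

```bash
python3 - <<'E'
from h import *
o=ctrl.observe();print(o['clock'],o['tool_pos'],o['width'],o['force'],R.from_rotvec(o['orientation']).as_matrix()[:,1].round(4))
c=imaging.calibration('wrist');np.save('pics/w5c.npy',c,allow_pickle=True)
p,d=imaging.get_image('wrist');cv2.imwrite('pics/w5.png',cv2.resize(p,None,fx=1.5,fy=1.5,interpolation=cv2.INTER_CUBIC));np.save('pics/w5d.npy',d)
p,d=imaging.get_image('side');cv2.imwrite('pics/s5.png',cv2.resize(p[150:330,180:340],None,fx=3.3,fy=3.3,interpolation=cv2.INTER_CUBIC))
E
```

```text
8.875 [ 526.49846245 -183.09334563   60.94719624] -0.0043336281692456435 [ 0.19256367  0.44195783 -0.70465172] [ 1.326e-01  9.912e-01 -6.000e-04]
```

View pics/w5.png

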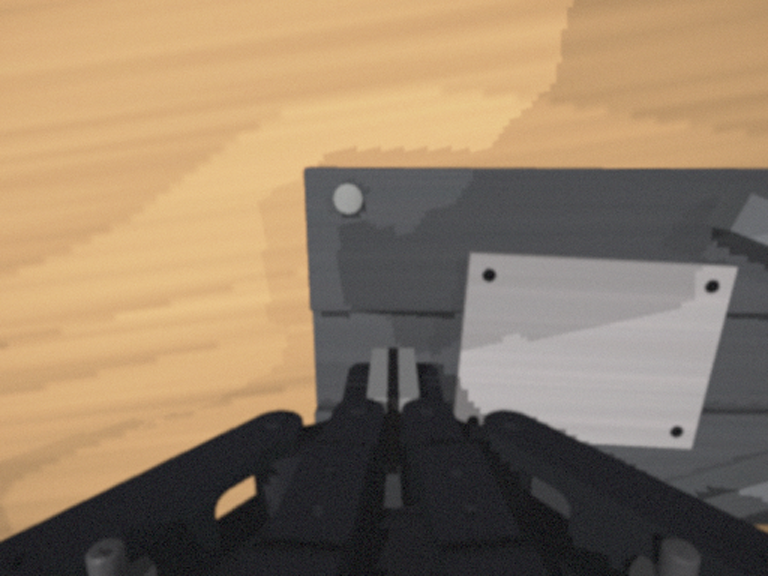

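View pics/s5.png

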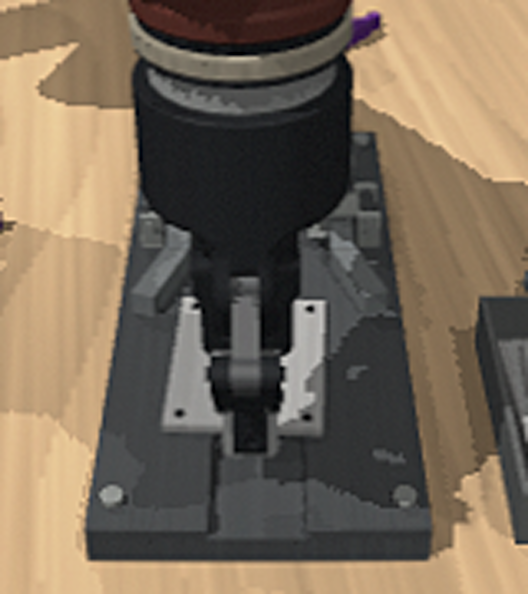

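>>> servo_tool(
  rows=[
    {"dx": 0,"dy": 0,"dz": 0.009,"spin": 0,"claw": 0},
    {"dx": 0,"dy": 0,"dz": 0.006,"spin": 0,"claw": 0},
    {"dx": 0,"dy": 0,"dz": 0.003,"spin": 0,"claw": 0},
    {"dx": 0,"dy": 0,"dz": 0,"spin": 0,"claw": 0},
    {"dx": 0,"dy": 0.005,"dz": 0,"spin": 0,"claw": 0},
    {"dx": 0,"dy": 0.004,"dz": 0,"spin": 0,"claw": 0},
    {"dx": 0,"dy": 0.003,"dz": 0,"spin": 0,"claw": 0},
    {"dx": 0,"dy": 0,"dz": 0,"spin": 0,"claw": 0},
  ],
)

```text
clock: 9.98
tool_pos: [527.0, -171.2, 41.4]
orientation: [0.21, 3.134, -0.0]
force: [-0.5, -0.3, -0.2]
width: -0.0
```

```bash
cat > snap.py <<'E'
import sys
from h import *
n=sys.argv[1]
o=ctrl.observe();print(o['clock'],o['tool_pos'],o['width'],o['force'],R.from_rotvec(o['orientation']).as_matrix()[:,1].round(4))
c=imaging.calibration('wrist');np.save(f'pics/w{n}c.npy',c,allow_pickle=True)
p,d=imaging.get_image('wrist');cv2.imwrite(f'pics/w{n}raw.png',p);cv2.imwrite(f'pics/w{n}.png',cv2.resize(p,None,fx=1.5,fy=1.5,interpolation=cv2.INTER_CUBIC));np.save(f'pics/w{n}d.npy',d)
p,d=imaging.get_image('side');cv2.imwrite(f'pics/s{n}.png',cv2.resize(p[150:330,180:340],None,fx=3.3,fy=3.3,interpolation=cv2.INTER_CUBIC))
E
python3 snap.py 6
```

```text
9.975 [ 526.95931658 -171.22535271   41.38712126] -0.00026994555780708574 [-0.50098869 -0.29310082 -0.23900964] [ 1.335e-01  9.911e-01 -1.000e-04]
```

View pics/w6.png

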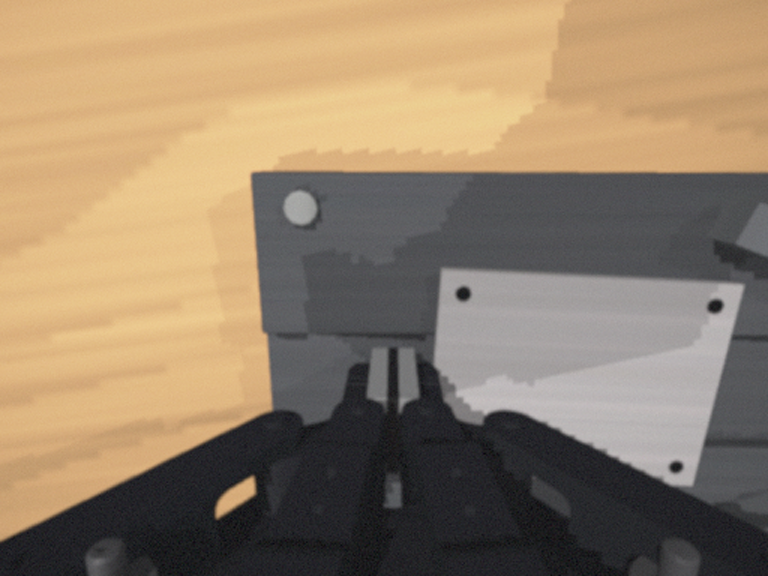

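View pics/s6.png

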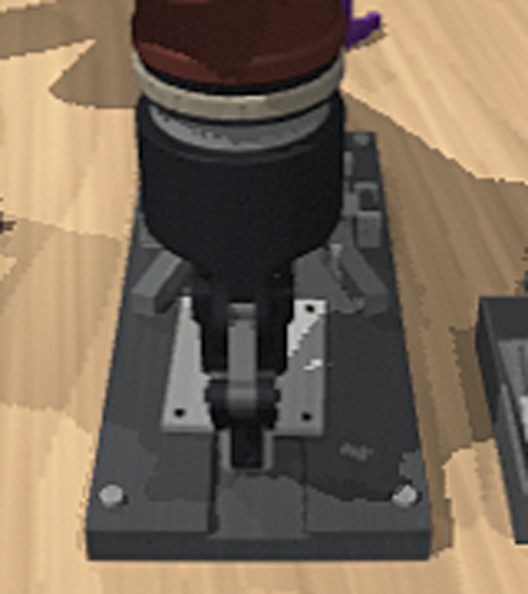

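>>> servo_tool(
  rows=[
    {"dx": 0,"dy": 0.004,"dz": 0,"spin": 0,"claw": 0},
    {"dx": 0,"dy": 0.004,"dz": 0,"spin": 0,"claw": 0},
    {"dx": 0,"dy": 0.003,"dz": 0,"spin": 0,"claw": 0},
    {"dx": 0,"dy": 0.003,"dz": 0,"spin": 0,"claw": 0},
    {"dx": -0.0007,"dy": 0.003,"dz": 0,"spin": 0,"claw": 0},
    {"dx": -0.0007,"dy": 0.003,"dz": 0,"spin": 0,"claw": 0},
    {"dx": -0.0007,"dy": 0.003,"dz": 0,"spin": 0,"claw": 0},
    {"dx": -0.0007,"dy": 0.003,"dz": 0,"spin": 0,"claw": 0},
    {"dx": 0,"dy": 0,"dz": 0,"spin": 0,"claw": 0},
  ],
)

```text
clock: 11.2
tool_pos: [533.2, -145.8, 41.3]
orientation: [-0.21, -3.134, -0.0]
force: [-0.0, -0.3, 0.1]
width: 0.003
```

```bash
python3 snap.py 7
```

```text
11.2 [ 533.18017246 -145.82021821   41.28129348] 0.00259256582402356 [-0.04819134 -0.26937664  0.13485305] [1.337e-01 9.910e-01 3.000e-04]
```

View pics/w7.png

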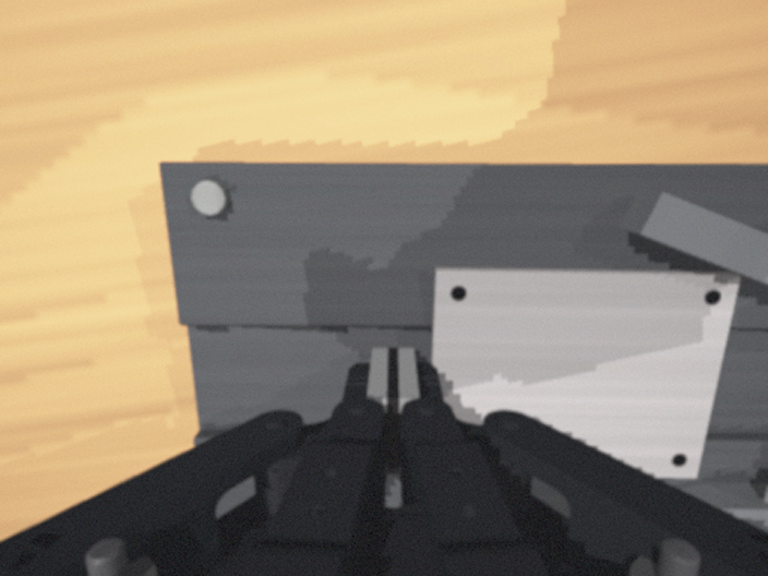

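View pics/s7.png

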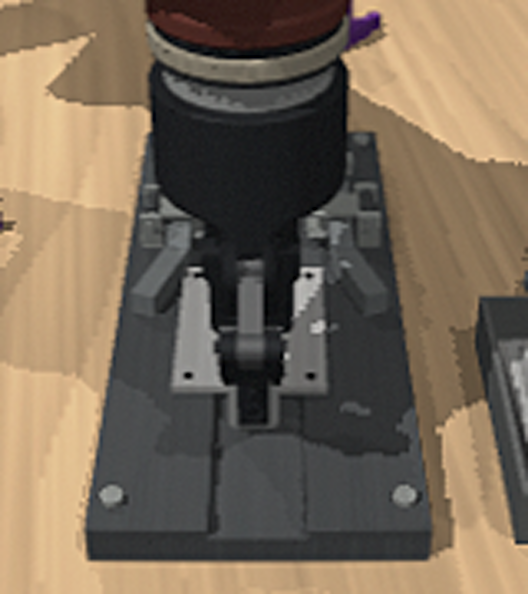

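The blank moved and its upper edge is now nearly parallel to the carrier. I'll measure its lateral position.

```bash
cat > bl.py <<'E'
from h import *
def frame(c,pts_edge,corner):
    f=lambda a:(np.array(a,float)+.5)/1.5-.5
    P=lambda uv,z:onplane(c,f(uv),z)[:,:2]
    e=P(pts_edge,20); v=e[1]-e[0]; a=np.arctan2(v[1],v[0])
    Rm=np.array([[np.cos(a),-np.sin(a)],[np.sin(a),np.cos(a)]])
    k=P([corner],20)[0]; t=k-Rm@[-165,70]
    return a,Rm,t,lambda uv,z:((P(uv,z)-t)@Rm).round(1)
E
python3 - <<'E'
from bl import *
c=np.load('pics/w7c.npy',allow_pickle=True).item()
a,Rm,t,C=frame(c,[(165,163),(760,164)],(161,163))
print(np.degrees(a),t)
print('blank',C([(435,269),(739,281),(697,478)],24))
print('groove',C([(185,324),(765,328),(765,437)],20),'screw',C([(208,198)],21))
print('tool',(ctrl.observe()['tool_pos'][:2]-t)@Rm)
E
```

```text
82.11901154550684 [548.4427398  -48.40799463]
blank [[-86.2  40.2]
 [  3.6  36.7]
 [  3.  -31. ]]
groove [[-163.9   21.4]
 [  17.7   20.6]
 [  25.7  -17.9]] screw [[-152.3   60.3]]
tool [-98.74016176   1.84261611]
```

>>> servo_tool(
  rows=[
    {"dx": 0,"dy": 0.004,"dz": 0,"spin": 0,"claw": 0},
    {"dx": 0,"dy": 0.004,"dz": 0,"spin": 0,"claw": 0},
    {"dx": 0,"dy": 0.004,"dz": 0,"spin": 0,"claw": 0},
    {"dx": 0,"dy": 0.004,"dz": 0,"spin": 0,"claw": 0},
    {"dx": 0,"dy": 0.004,"dz": 0,"spin": 0,"claw": 0},
    {"dx": 0,"dy": 0.004,"dz": 0,"spin": 0,"claw": 0},
  ],
)

```text
clock: 12.05
tool_pos: [536.4, -122.0, 41.3]
orientation: [0.211, 3.134, 0.0]
force: [0.2, -0.6, 0.3]
width: -0.001
```

```bash
python3 snap.py 8
```

```text
12.05 [ 536.37762097 -122.03039072   41.3192382 ] -0.001038603893614252 [ 0.24313797 -0.57073037  0.34031127] [0.1339 0.991  0.    ]
```

View pics/w8.png

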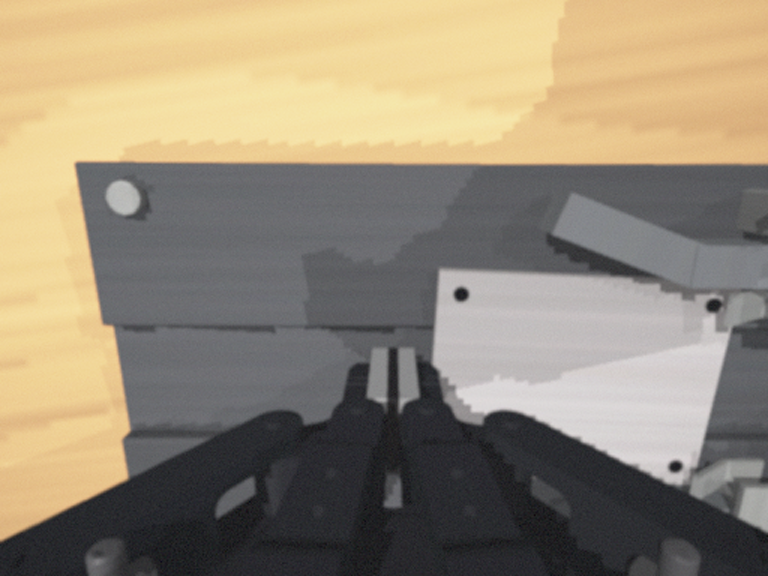

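View pics/s8.png

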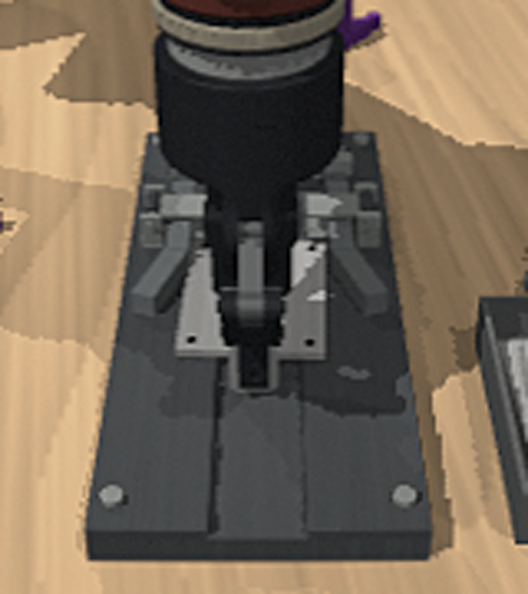

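The blank is entering the mouth straight and its front corner is reaching the clip lips, so I'll keep pushing.

>>> servo_tool(
  rows=[
    {"dx": 0,"dy": 0.003,"dz": 0,"spin": 0,"claw": 0},
    {"dx": 0,"dy": 0.003,"dz": 0,"spin": 0,"claw": 0},
    {"dx": 0,"dy": 0.003,"dz": 0,"spin": 0,"claw": 0},
    {"dx": 0,"dy": 0.003,"dz": 0,"spin": 0,"claw": 0},
    {"dx": 0,"dy": 0.003,"dz": 0,"spin": 0,"claw": 0},
  ],
)

```text
clock: 12.78
tool_pos: [538.5, -108.2, 41.5]
orientation: [0.211, 3.134, -0.002]
force: [0.1, -4.0, -0.4]
width: -0.001
```

>>> servo_tool(
  rows=[
    {"dx": 0,"dy": 0.003,"dz": 0,"spin": 0,"claw": 0},
    {"dx": 0,"dy": 0.003,"dz": 0,"spin": 0,"claw": 0},
    {"dx": 0,"dy": 0.003,"dz": 0,"spin": 0,"claw": 0},
    {"dx": 0,"dy": 0.003,"dz": 0,"spin": 0,"claw": 0},
  ],
)

```text
clock: 13.28
tool_pos: [540.1, -95.5, 41.4]
orientation: [0.211, 3.134, -0.0]
force: [0.5, -5.3, -1.2]
width: 0.003
```

```bash
python3 snap.py 9
```

```text
13.275 [540.09876844 -95.47357681  41.35383324] 0.00267830892320696 [ 0.54988779 -5.30000578 -1.15904323] [ 1.34e-01  9.91e-01 -2.00e-04]
```

View pics/w9.png

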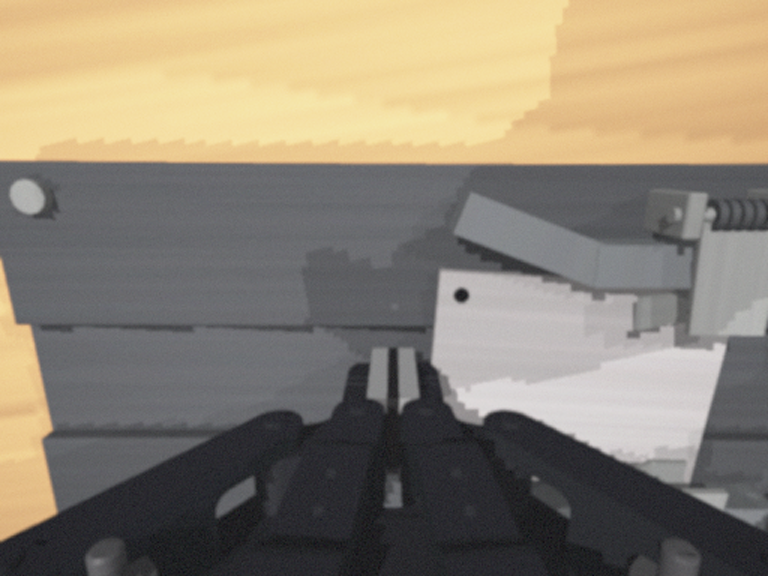

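View pics/s9.png

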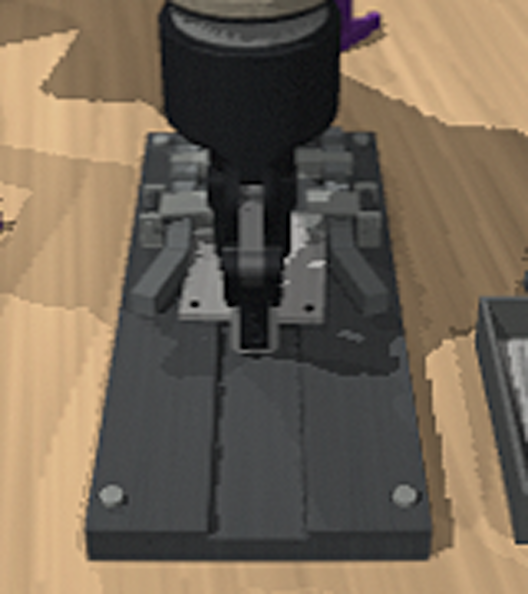

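The blank is in under the clips, with a push force of about 5 N and the lips lying on its top. About 40 mm remains to the stop.

>>> servo_tool(
  rows=[
    {"dx": 0,"dy": 0.003,"dz": 0,"spin": 0,"claw": 0},
    {"dx": 0,"dy": 0.003,"dz": 0,"spin": 0,"claw": 0},
    {"dx": 0,"dy": 0.003,"dz": 0,"spin": 0,"claw": 0},
    {"dx": 0,"dy": 0.003,"dz": 0,"spin": 0,"claw": 0},
    {"dx": 0,"dy": 0.003,"dz": 0,"spin": 0,"claw": 0},
    {"dx": 0,"dy": 0.003,"dz": 0,"spin": 0,"claw": 0},
    {"dx": 0,"dy": 0.003,"dz": 0,"spin": 0,"claw": 0},
    {"dx": 0,"dy": 0.003,"dz": 0,"spin": 0,"claw": 0},
    {"dx": 0,"dy": 0.003,"dz": 0,"spin": 0,"claw": 0},
    {"dx": 0,"dy": 0.003,"dz": 0,"spin": 0,"claw": 0},
  ],
)

```text
clock: 14.62
tool_pos: [544.9, -66.2, 41.9]
orientation: [0.211, 3.132, -0.002]
force: [1.5, -5.1, 0.2]
width: 0.0
```

```bash
python3 snap.py 10
```

```text
14.625 [544.85645854 -66.1560663   41.93259403] 0.00035291659046953735 [ 1.50677147 -5.1350499   0.20509354] [ 1.34e-01  9.91e-01 -8.00e-04]
```

View pics/w10.png

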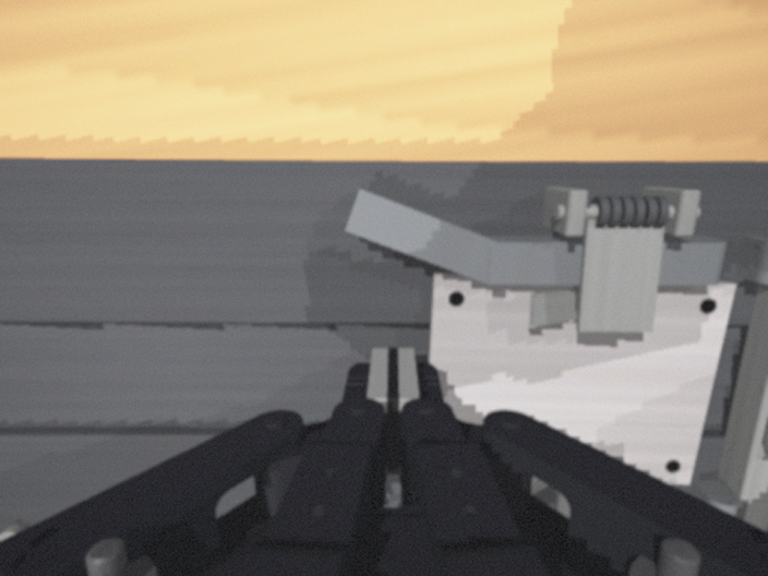

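View pics/s10.png

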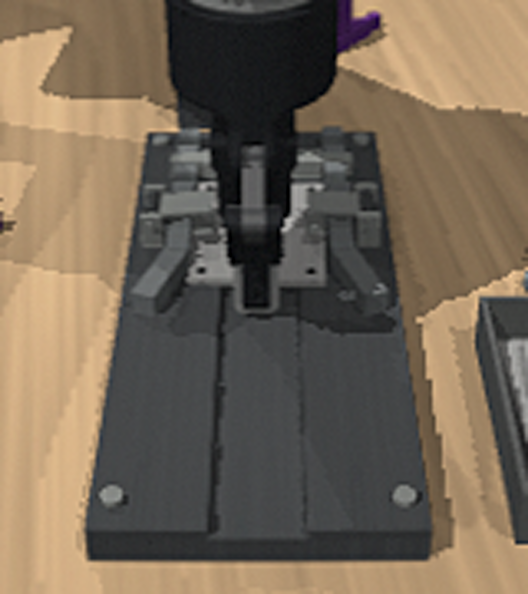

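About 10 mm is left before the stop. I'll go gently now.

>>> servo_tool(
  rows=[
    {"dx": 0,"dy": 0.002,"dz": 0,"spin": 0,"claw": 0},
    {"dx": 0,"dy": 0.002,"dz": 0,"spin": 0,"claw": 0},
    {"dx": 0,"dy": 0.002,"dz": 0,"spin": 0,"claw": 0},
    {"dx": 0,"dy": 0.001,"dz": 0,"spin": 0,"claw": 0},
  ],
)

```text
clock: 15.22
tool_pos: [546.0, -59.3, 42.0]
orientation: [0.211, 3.132, -0.002]
force: [2.4, -6.5, -0.2]
width: 0.001
```

>>> servo_tool(
  rows=[
    {"dx": 0,"dy": 0.001,"dz": 0,"spin": 0,"claw": 0},
    {"dx": 0,"dy": 0.001,"dz": 0,"spin": 0,"claw": 0},
  ],
)

```text
clock: 15.48
tool_pos: [546.2, -57.4, 42.0]
orientation: [0.211, 3.132, -0.002]
force: [3.4, -6.4, 0.1]
width: 0.001
```

```bash
python3 snap.py 11; python3 - <<'E'
import cv2
p=cv2.imread('pics/w11raw.png');cv2.imwrite('pics/w11z.png',cv2.resize(p[110:330,280:512],None,fx=2.7,fy=2.7,interpolation=cv2.INTER_CUBIC))
E
```

```text
15.475 [546.24512731 -57.40836737  42.0144112 ] 0.0012006726361100646 [ 3.44626142 -6.38106812  0.12968344] [ 0.134  0.991 -0.001]
```

View pics/w11z.png

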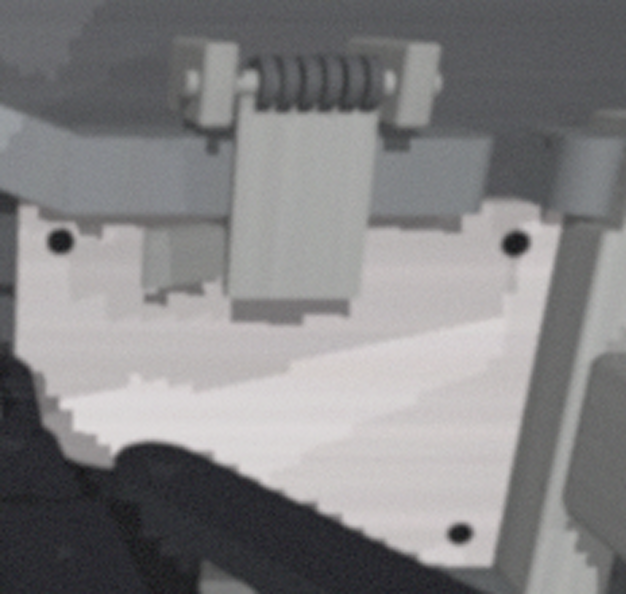

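The front edge is nearly at the stop's face (edge at x≈560→495, in line with the foot of the face). I'll keep pushing until I feel contact.

>>> servo_tool(
  rows=[
    {"dx": 0,"dy": 0.001,"dz": 0,"spin": 0,"claw": 0},
    {"dx": 0,"dy": 0.001,"dz": 0,"spin": 0,"claw": 0},
  ],
)

```text
clock: 15.82
tool_pos: [546.4, -55.7, 42.0]
orientation: [0.21, 3.132, -0.003]
force: [1.3, -7.1, 0.6]
width: -0.005
```

>>> servo_tool(
  rows=[
    {"dx": 0,"dy": 0.001,"dz": 0,"spin": 0,"claw": 0},
    {"dx": 0,"dy": 0,"dz": 0,"spin": 0,"claw": 0},
  ],
)

```text
clock: 16.08
tool_pos: [546.6, -54.7, 42.0]
orientation: [0.211, 3.132, -0.003]
force: [1.8, -6.6, -0.6]
width: -0.002
```

```bash
python3 snap.py 12; python3 - <<'E'
import cv2
p=cv2.imread('pics/w12raw.png');cv2.imwrite('pics/w12z.png',cv2.resize(p[110:330,280:512],None,fx=2.7,fy=2.7,interpolation=cv2.INTER_CUBIC))
E
```

```text
16.075 [546.57517044 -54.70966733  42.04426203] -0.0021605438230194824 [ 1.84268427 -6.63998314 -0.59330768] [ 0.1338  0.991  -0.0016]
```

View pics/w12z.png

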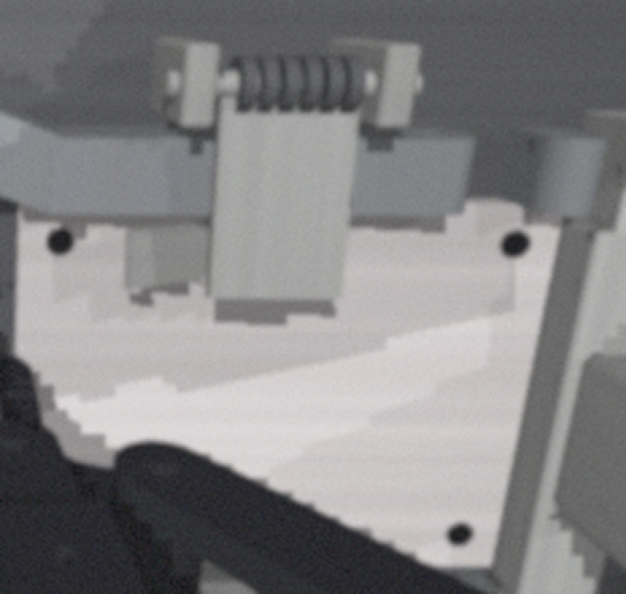

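>>> servo_tool(
  rows=[
    {"dx": 0,"dy": 0.001,"dz": 0,"spin": 0,"claw": 0},
    {"dx": 0,"dy": 0,"dz": 0,"spin": 0,"claw": 0},
  ],
)

```text
clock: 16.42
tool_pos: [546.6, -52.8, 42.4]
orientation: [0.211, 3.133, 0.001]
force: [0.6, -2.7, 5.8]
width: 0.001
```

>>> servo_tool(
  rows=[
    {"dx": 0,"dy": 0.001,"dz": 0,"spin": 0,"claw": 0},
    {"dx": 0,"dy": 0,"dz": 0,"spin": 0,"claw": 0},
  ],
)

```text
clock: 16.68
tool_pos: [546.6, -52.1, 42.4]
orientation: [0.211, 3.133, -0.001]
force: [0.1, -3.8, 6.2]
width: -0.003
```

>>> servo_tool(
  rows=[
    {"dx": 0,"dy": 0.001,"dz": 0,"spin": 0,"claw": 0},
    {"dx": 0,"dy": 0,"dz": 0,"spin": 0,"claw": 0},
  ],
)

```text
clock: 16.92
tool_pos: [546.7, -51.2, 42.4]
orientation: [0.21, 3.133, -0.001]
force: [0.1, -4.3, 6.1]
width: -0.001
```

The force changed: z is now +6 N and the push has dropped. I'll stop and look.

```bash
python3 snap.py 13; python3 - <<'E'
import cv2
p=cv2.imread('pics/w13raw.png');cv2.imwrite('pics/w13z.png',cv2.resize(p[110:330,220:512],None,fx=2.6,fy=2.6,interpolation=cv2.INTER_CUBIC))
E
```

```text
16.925 [546.70087193 -51.17847666  42.43542083] -0.0005081613261531841 [ 0.11976068 -4.25779589  6.05940206] [ 1.337e-01  9.910e-01 -5.000e-04]
```

View pics/w13z.png

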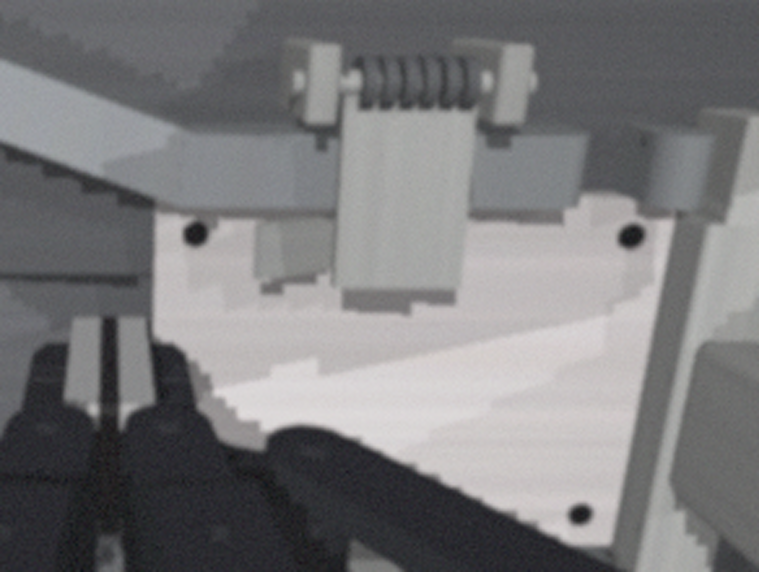

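View pics/s13.png

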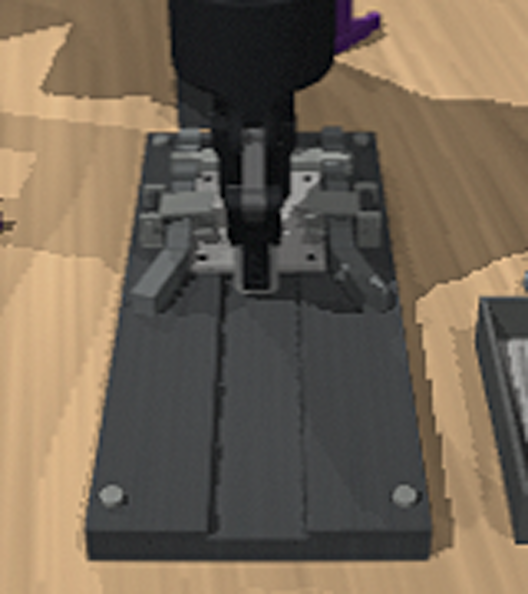

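Comparing the frames, the blank stayed where it was over the last 3 mm while the tool moved on. The finger's backing, which starts a few mm above the tip, appears to have ridden onto the blank's top edge (+6 N in z). I'll raise slightly so only the thin tip pushes, then feel for the stop again.

>>> servo_tool(
  rows=[
    {"dx": 0,"dy": 0,"dz": -0.001,"spin": 0,"claw": 0},
    {"dx": 0,"dy": 0,"dz": -0.001,"spin": 0,"claw": 0},
    {"dx": 0,"dy": 0,"dz": -0.001,"spin": 0,"claw": 0},
  ],
)

```text
clock: 17.4
tool_pos: [545.0, -50.3, 43.4]
orientation: [-0.211, -3.132, -0.002]
force: [0.9, -1.1, -0.4]
width: -0.002
```

>>> servo_tool(
  rows=[
    {"dx": 0,"dy": 0.001,"dz": 0,"spin": 0,"claw": 0},
    {"dx": 0,"dy": 0,"dz": 0,"spin": 0,"claw": 0},
  ],
)

```text
clock: 17.65
tool_pos: [545.8, -49.7, 43.9]
orientation: [-0.211, -3.134, -0.0]
force: [-0.0, -0.1, -0.2]
width: 0.005
```

```bash
python3 snap.py 14; python3 - <<'E'
import cv2
p=cv2.imread('pics/w14raw.png');cv2.imwrite('pics/w14z.png',cv2.resize(p[110:330,220:512],None,fx=2.6,fy=2.6,interpolation=cv2.INTER_CUBIC))
E
```

```text
17.65 [545.78324073 -49.73587937  43.94447768] 0.004790418700280853 [-0.03852365 -0.10659015 -0.24516893] [1.338e-01 9.910e-01 3.000e-04]
```

View pics/w14z.png

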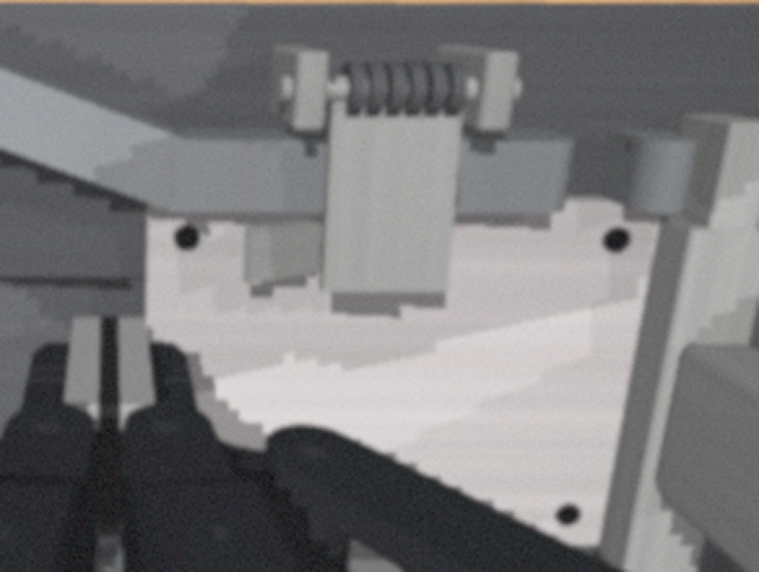

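>>> servo_tool(
  rows=[
    {"dx": 0,"dy": 0.001,"dz": 0,"spin": 0,"claw": 0},
    {"dx": 0,"dy": 0.001,"dz": 0,"spin": 0,"claw": 0},
  ],
)

```text
clock: 18.0
tool_pos: [546.2, -49.3, 44.2]
orientation: [-0.21, -3.134, 0.005]
force: [-1.5, -8.1, 0.2]
width: -0.005
```

>>> servo_tool(
  rows=[
    {"dx": 0,"dy": 0.001,"dz": 0,"spin": 0,"claw": 0},
    {"dx": 0,"dy": 0,"dz": 0,"spin": 0,"claw": 0},
  ],
)

```text
clock: 18.25
tool_pos: [546.2, -49.2, 44.2]
orientation: [-0.21, -3.134, 0.008]
force: [-1.1, -8.9, -0.5]
width: 0.002
```

```bash
python3 snap.py 15; python3 - <<'E'
import cv2
p=cv2.imread('pics/w15raw.png');cv2.imwrite('pics/w15z.png',cv2.resize(p[110:330,220:512],None,fx=2.6,fy=2.6,interpolation=cv2.INTER_CUBIC))
E
```

```text
18.25 [546.16669985 -49.2476052   44.20154009] 0.002484937620822148 [-1.05728619 -8.88922036 -0.50824264] [ 0.1333  0.9911 -0.005 ]
```

View pics/w15z.png

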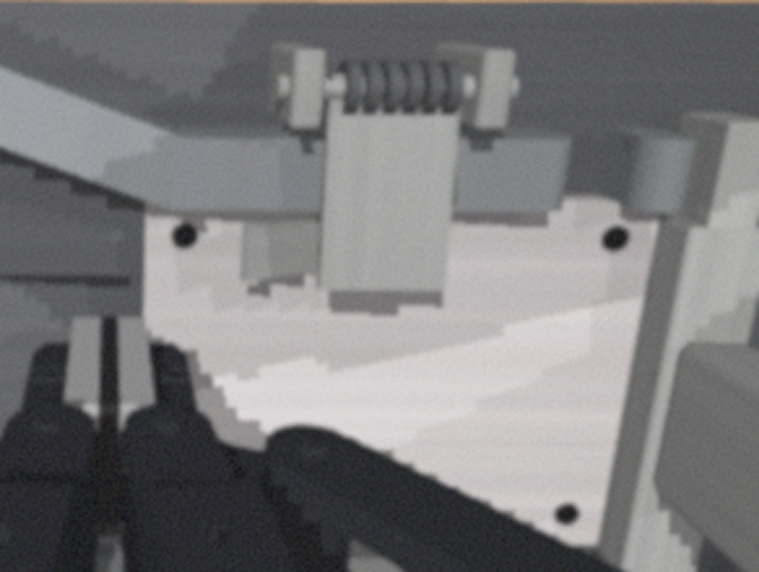

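View pics/s15.png

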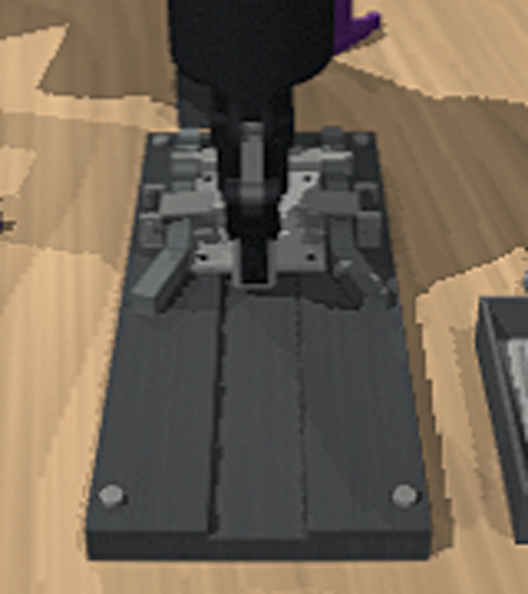

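>>> servo_tool(
  rows=[
    {"dx": 0,"dy": 0.001,"dz": 0,"spin": 0,"claw": 0},
    {"dx": 0,"dy": 0,"dz": 0,"spin": 0,"claw": 0},
  ],
)

```text
clock: 18.6
tool_pos: [546.2, -49.1, 44.2]
orientation: [-0.209, -3.134, 0.011]
force: [-2.6, -11.9, -0.5]
width: -0.002
```

>>> servo_tool(
  rows=[
    {"dx": 0,"dy": 0.001,"dz": 0,"spin": 0,"claw": 0},
    {"dx": 0,"dy": 0,"dz": 0,"spin": 0,"claw": 0},
  ],
)

```text
clock: 18.85
tool_pos: [546.2, -49.0, 44.2]
orientation: [-0.209, -3.134, 0.014]
force: [-3.3, -15.9, -1.4]
width: 0.001
```

>>> servo_tool(
  rows=[
    {"dx": 0,"dy": 0.001,"dz": 0,"spin": 0,"claw": 0},
    {"dx": 0,"dy": 0,"dz": 0,"spin": 0,"claw": 0},
  ],
)

```text
clock: 19.1
tool_pos: [546.3, -48.8, 44.3]
orientation: [-0.209, -3.133, 0.016]
force: [-3.6, -19.5, -1.0]
width: 0.002
```

It stalls solidly, rising to 19.5 N with no motion, so the blank is against the stop. I'll back straight off, rise and look.

>>> servo_tool(
  rows=[
    {"dx": 0,"dy": -0.006,"dz": 0,"spin": 0,"claw": 0},
    {"dx": 0,"dy": -0.006,"dz": 0,"spin": 0,"claw": 0},
    {"dx": 0,"dy": -0.01,"dz": 0,"spin": 0,"claw": 0},
    {"dx": 0,"dy": -0.01,"dz": 0,"spin": 0,"claw": 0},
    {"dx": 0,"dy": 0,"dz": -0.03,"spin": 0,"claw": 0},
    {"dx": 0,"dy": 0,"dz": -0.04,"spin": 0,"claw": 0},
    {"dx": -0.02,"dy": 0.02,"dz": -0.04,"spin": 0,"claw": 0},
    {"dx": -0.03,"dy": 0.03,"dz": -0.03,"spin": 0,"claw": 0},
    {"dx": 0,"dy": 0.03,"dz": 0,"spin": 0,"claw": 0},
    {"dx": 0,"dy": 0,"dz": 0,"spin": 0,"claw": 0},
  ],
)

```text
clock: 20.35
tool_pos: [603.3, -2.0, 184.7]
orientation: [0.207, 3.134, 0.0]
force: [-0.6, -0.5, -0.2]
width: 0.001
```

```bash
python3 snap.py 16; python3 - <<'E'
import cv2
from cell import imaging
p,_=imaging.get_image('side');cv2.imwrite('pics/s16z.png',cv2.resize(p[180:260,205:315],None,fx=6,fy=6,interpolation=cv2.INTER_CUBIC))
E
```

```text
20.35 [603.31462509  -2.03597444 184.70838353] 0.0008026862526790559 [-0.62653237 -0.52238729 -0.2027619 ] [1.315e-01 9.913e-01 2.000e-04]
```

View pics/w16.png

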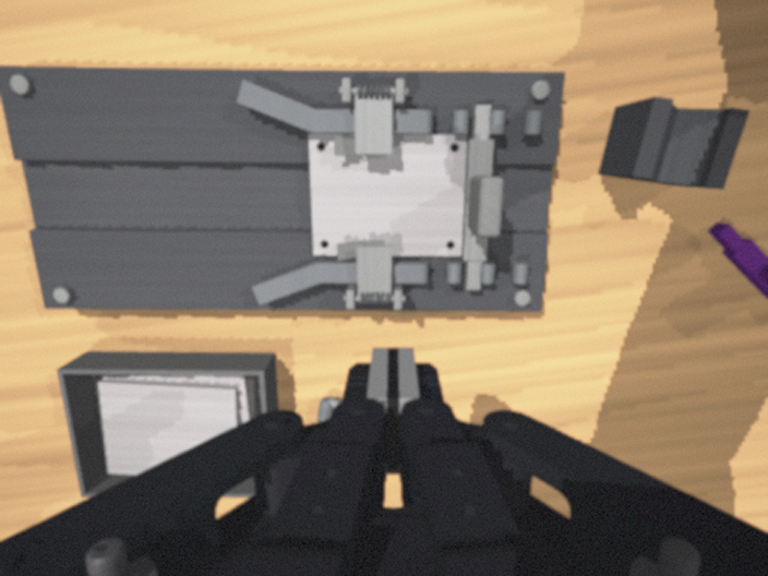

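View pics/s16z.png

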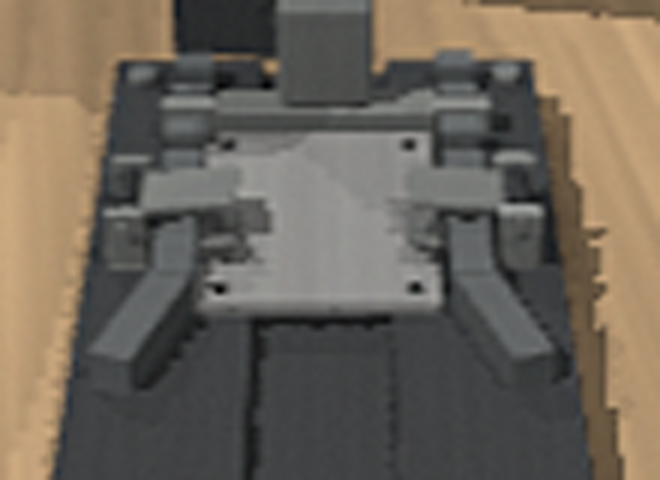

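The blank lies under both clips and against the stop, and the stop is in its notches. I'll run a numeric check before handing in.

```bash
python3 - <<'E'
from h import *
c=np.load('pics/w16c.npy',allow_pickle=True).item();d=np.load('pics/w16d.npy')
f=lambda a:(np.array(a,float)+.5)/1.5-.5
P=lambda uv,z:onplane(c,f(uv),z)[:,:2]
co=P([(564,73),(544,310),(46,308),(0,67)],20)
M=np.array([(150,70),(150,-70),(-165,-70),(-165,70)],float)
m=M.mean(0);w=co.mean(0);H=(M-m).T@(co-w);a=np.arctan2(H[0,1]-H[1,0],H[0,0]+H[1,1])
Rm=np.array([[np.cos(a),-np.sin(a)],[np.sin(a),np.cos(a)]]);t=w-Rm@m
C=lambda uv,z:((P(uv,z)-t)@Rm).round(1)
print(np.degrees(a),t,(co-(M@Rm.T+t)).round(1))
h=C([(321,147),(455,147),(450,245),(324,244)],24);print('holes',h,h.mean(0))
print('rear corners',C([(308,137),(315,254)],24))
print('ears',C([(483,118),(474,276)],31))
for n,(u,v) in dict(h1=(335,160),h2=(440,160),h3=(435,225),h4=(335,225),mid=(400,190),earT=(483,112),earB=(474,284),bedT=(200,120),bedB=(200,280)).items():
    uv=f([(u,v)]);x,y=uv[0].round().astype(int);q=np.median(d[y-1:y+2,x-1:x+2]);print(n,(c['position']+ray(c,uv)[0]*q)[2].round(1))
E
```

```text
82.08669566793428 [548.15448691 -48.15412101] [[ 0.8 -2.6]
 [-1.3 -0.3]
 [-0.8  0.4]
 [ 1.3  2.5]]
holes [[ 12.   29.1]
 [ 88.4  29.6]
 [ 87.8 -26.8]
 [ 11.8 -26.6]] [50.     1.325]
rear corners [[  4.8  34.4]
 [  6.1 -32.7]]
ears [[102.1  44.5]
 [102.  -44.2]]
h1 23.4
h2 23.6
h3 23.3
h4 22.9
mid 23.3
earT 31.2
earB 31.3
bedT 19.7
bedB 19.7
```

```bash
python3 -c "
from cell import ctrl
print(ctrl.finish_job())"
```

```text
the job is handed in; nothing more can be done
None
```

The stop is in the next pair of notches and the blank is home under both clips. I handed the job in at about 20.4 s of the 51 s; no verdict was reported.

**What I did:** I lifted the stop by its fin, moved it 20 mm along the carrier, and lowered it to the same tool height it was picked up at. I then pushed the blank in with the shut fingers running in the groove, at about 5–7 N through the clips.

**One hitch:** Near the end of the push the force changed (push down to about 3–4 N, +6 N upward). From the pictures, the thick part of the finger had ridden a few millimetres onto the blank's rear edge. I raised the tool about 2 mm and pushed again with the thin tip. The push then rose to 19.5 N with almost no movement, so the blank was against the stop. I backed off and rose clear.

**Last checks, measured from the wrist picture in carrier axes:**

| Item | Measured | Required |
|---|---|---|
| Stop x | 102.0 mm, both ears equal, so square | 99–105 mm |
| Stop ear tops | about 31 mm above the bench, level | seated |
| Blank centre x | 50.0 mm | 45–56 mm |
| Blank centre y | about +1.3 mm | within ±4 mm |
| Blank squareness | within about 0.5° | 3.4° |
| Blank top | about 23.3 mm, flat to under 1 mm | 24 mm if flat on the bed |

- **Clips:** both feet lie on top of the blank, but I only saw this in the pictures and did not measure the opening angles.
- **Camera disagreement:** the cameras differed by up to about 3 mm on the carrier's y position, and the fitted carrier corners were off by up to 2.6 mm. The figures above carry a millimetre or two of uncertainty.
- **Bystanders:** I never touched or came near the micrometer, tray or V-block, but I did not re-measure their positions at the end.

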